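# Tip a pine crate down and push it home in its rack bay

## Task

The pine crate standing on end on the shelf board belongs in the empty bay in front of it: tip it over towards the bay by pushing high on its open side, keeping its foot on the board (do not lift it), so that it lies on its bottom, open top up, short of the bay. Then slide it along the board into the bay until it bears against the orange pad of the dark stop at the back, press it there with about 10 N for half a second (never more than 25 N on the stop or the dividers), and let go. Leave the neighbouring crate, the tin, the glue bottle and the hammer where they are.

Things in the scene. Friction and masses are not known exactly. Their poses are not given: they have to be found in the camera images.
- crate_center (a point): Centre (half length, width, height) of the loose pine crate, an open box 200 mm long, 120 wide, 90 high outside. Axes: z along its length, up at the start; x from its bottom board to its open mouth; y across. Starts standing on an end, bottom (-x) towards the bay, mouth away from it, turned up to 0.12 rad and up to 12 mm off the bay's middle line. Lying in place, x is up and z points into the bay.
- crate_heel (a point): Middle of the edge about which the crate tips: x = -45, z = -100 mm from its centre in the crate's axes. With the crate lying it is the lower edge of the rear end. It stays down on the board throughout.
- crate: The same crate, 0.3 to 0.6 kg; origin in the middle of the end face it stands on (z = -100 mm from its centre), same axes. All boards are 9 mm thick. Each end board has a hand notch in the middle of its open edge, 18 mm deep, 56 mm wide at the edge and 32 mm at the bottom. Tipped towards -x about 20 degrees it passes balance and falls, its front end landing 14 to 39 mm short of the lead-ins.
- shelf: Fixed pine board 560 x 340 x 18 mm lying on the bench, carrying crates, bay and tin; origin under its centre, x along its length towards the bays, z up; its top is 18 mm above the bench.
- bay: Fixed plywood dividers on the board, 12 mm thick, 55 high, 150 deep. Origin on the board's top, in the middle of the mouth of the empty bay; x straight into the bay, y across, z up. The bay is 125 mm wide inside (crate 120); lead-ins flare out about 8 mm a side over the 26 mm before the mouth (x = -26 to 0). A second bay, centred on y = -165 mm, holds the neighbouring crate.
- stop: Fixed dark wood stop block across the back of the empty bay, 20 x 123 x 50 mm; origin at the bottom middle of its front face, x pointing into the bay; this face is 100 to 120 mm from the mouth. On it sits a rigid orange pad, 80 wide, its middle 28 mm above the board, set by a screw to stand 3 to 17 mm proud (towards the mouth): how far is not measured, so feel for it. Under load it does not yield.
- neighbour: Bystander: an equal pine crate, 200 x 120 x 90 mm, lying in the second bay; origin under its centre, length along x.
- tin: Bystander: upright green tin, 68 mm across, 85 mm high, on the shelf board; origin under its centre.
- glue: Bystander: upright green bottle with an orange cap, 60 mm across, 160 mm high, on the bench beside the board; origin under its centre.
- hammer: Bystander: hammer lying on the bench beyond the bay; origin under its middle.
Things that resemble listed ones, but are neither listed nor needed, are in the scene too. Leave any purple or turquoise look-alike of the crate alone.

How it is judged:
On the way, in this order (a step that is already met when the one before it is completed fails the run):
1. the crate lies on its bottom, open top up, at rest on the board, short of the bay (angle between crate_center's own x axis and vertical below 0.08 rad and linear speed of crate below 0.03 m/s and x of crate_center in the frame of bay below -0.09 m), for 0.2 s.
2. the crate, in the bay, is pressed against the stop's pad with 5 N or more for 0.4 s (contact force between crate and stop above 5 N and x of crate_center in the frame of stop above -0.1195 m and angle between crate_center's own x axis and vertical below 0.06 rad), for 0.4 s.
At the end, for the whole second after the job is handed in: The crate lies flat on the board, open top up (within 0.05 rad), in the empty bay in line with it (6 mm sideways, 0.06 rad), its front end at the pad (not over 19.5 mm before the block's front face), released and at rest (x of crate_center in the frame of stop between -0.1195 and -0.0985 m and y of crate_center in the frame of bay between -0.006 and 0.006 m and angle between the z axis of crate_center and the x axis of bay, either way round below 0.06 rad and angle between crate_center's own x axis and vertical below 0.05 rad and height (world z) of crate_center below 0.069 m and linear speed of crate below 0.01 m/s); the robot touches nothing.
It fails at once if the crate presses or strikes the stop with its pad with more than 25 N (contact force between crate and stop above 25 N).
It fails at once if the crate presses or strikes the dividers with more than 25 N (contact force between crate and bay above 25 N).
It fails at once if the crate's foot is lifted more than 25 mm off the board (height (world z) of crate_heel above 0.043 m).
It fails at once if a bystander is moved more than 15 mm (distance of any of neighbour, tin, glue, hammer from where it was at the start of the episode above 0.015 m).
It also fails if it takes over 72 s, if anything falls off the work surface, if the arm or the gripper's body presses on something with over 40 N, if the wrist force passes 120 N, or if a joint passes its speed limit or range.

## Robot

A 6-joint arm with a two-finger parallel gripper is mounted at the origin on the work surface. World frame = base frame: x ahead of the robot, y to its left, z up, the work surface at z = 0. Lengths are in m, angles in rad, forces in N, time in s.
With the tool pointing down it reaches from about 0.35 to 0.85 m from the base axis. Payload 8.1 kg.
Tool frame: the origin (TCP) lies between the finger pads; the fingertips stand tips_ahead ahead of it and the grasp point (between the pads) lies 8 mm behind it (tips_ahead is the distance from the TCP to the fingertips, in m); z points along the fingers, x is the direction in which the jaws open and shut, and the axes are right-handed (so a half turn about z gives the same grasp; the last joint's range is limited). The gripper opens to 93 mm and grips with 3 to 60 N. Pads are 15 mm wide; open, the fingers measure 128 mm over their backs; the gripper's body (75 mm by 188 mm) begins 65 mm behind the grasp point.
Start: joints at [-0.085, 0.13, 1.488, -0, 1.523, -0.085], TCP at [0.6, 0, 0.23] pointing down, gripper open.
Joint ranges: [-2.96, 2.96], [-0.89, 2.26], [0.02, 2.5], [-1.34, 4.48], [0, 2.73], [-2.66, 2.66]. Speed limits (rad/s): [2.39, 2.39, 2.79, 3.14, 3.14, 3.14].

## Interface

Orientations are given as a rotation vector (axis times angle).
In Python, from plant import * gives the robot as it stands.
- The arm moves only by the tool play_rows, never from a script. Its argument "increments" is a list that holds one entry, the list of rows, each a list of 4 numbers: the shift along the tool's x, y, z in cm, then the turn about the tool's z in rad. A call has 1 to 5 rows; each row is the pose to reach, as a shift and turn from the pose measured when the call began, along the tool's axes at that moment; what a row does not reach only later rows make up. A row lasts 1/10 s, in which the tool goes at most 50 mm and 8.59 degrees, less where a joint would pass 70% of its speed; a pose out of reach is approached as far as the arm can. A call with a gripper value outside its range is refused whole. "jaw" is the finger opening in cm, from 0 to 9.3, set as the call begins (left out, the last holds). The fingers move at their own pace and stop on an object; "squeeze" is the grip in N (left out, the last holds). Time passes only in rows, so rows that repeat a pose let the fingers close. It gives the time, the measured TCP pose, the force and the opening at its end, in the units of the state.
- read_state(): the state, without advancing time (a new reading comes with each control period).
- read_camera(name): name is "scene" or "side" or "wrist"; returns (picture, depth): 420x560x3 uint8, blue, green, red; 420x560 float32, m along the optical axis (not along the pixel's ray), 0 where there is no reading.
- camera_params(name): a dict with "K" (3x3 intrinsics, pixels), "eye" and "orientation" of the camera in the world. Camera axes: x right, y up, looking along -z (the intrinsics and any distortion apply to the point x, -y, -z); pixel columns grow to the right and rows downward; lengths in m; the calibration is good to about 2 mm. The wrist camera is an equidistant fisheye: a pixel r from the principal point sees the ray r / f radians off the axis. A picture is of the moment at which its call begins: read the wrist's pose just before it. camera_params takes no time and is no camera call; for the wrist camera it gives the pose at the moment of the call.
- close_job(): hands the job in, once; it reports no verdict.
The state is a dict: "t": time; "q": joint angles; "dq": joint speeds; "joint_torque": joint torques, N m; "tool_pos": TCP position; "orientation": TCP orientation; "force": force on the tool from outside, world axes, zero at the start; "wrist_torque": the same for the moment, N m; "opening": finger opening in m.
Only numpy, scipy, OpenCV 4.12 (cv2) and the standard library are available. Lean on these libraries where they do the work, as an engineer would, in place of code of your own. Each camera call takes 0.05 s, during which the arm holds its last target.

## Working session

There is one attempt and no reset: what is moved stays moved. The work goes in short steps, Python scripts to look and compute and a tool call to move; the robot and the scene stay as the last step left them, time stands still between calls to the robot, and variables do not carry over. Pictures are saved under pics/ and viewed, and the job is handed in when it is done.

Besides the shell and the picture viewer there is one more tool, called after "Emit:" by a JSON object that holds its "op" and its "data", one argument or row to a line. play_rows: Moves the arm, as the interface text tells. Its arguments: {"type":"object","properties":{"increments":{"type":"array"},"jaw":{"type":"number"},"squeeze":{"type":"number"}},"required":["increments"]}

```bash
mkdir -p pics; ls
cat > h.py <<'E'
from plant import *
import numpy as np, cv2
from scipy.spatial.transform import Rotation as R
def world(name,depth,pts,cp=None):
    cp=cp or camera_params(name);K=np.array(cp["K"]);o=np.array(cp["orientation"])
    Rm=R.from_rotvec(o).as_matrix() if o.size==3 else (o if o.shape==(3,3) else None)
    out=[]
    for u,v in pts:
        d=depth[int(v),int(u)]
        p=np.array([(u-K[0,2])/K[0,0]*d,-(v-K[1,2])/K[1,1]*d,-d])
        out.append(Rm@p+np.array(cp["eye"]))
    return np.array(out)
E
python3 - <<'E'
from h import *
s=read_state();print(s)
for n in("scene","side"):
    print(camera_params(n))
    p,d=read_camera(n);cv2.imwrite(f"pics/{n}0.png",p);np.save(f"{n}0.npy",d)
print(camera_params("wrist"))
p,d=read_camera("wrist");cv2.imwrite("pics/wrist0.png",p)
E
```

```text
pics
{'t': 0.0, 'q': array([-8.53771681e-02,  1.31155967e-01,  1.48925046e+00, -4.00122896e-06,
        1.52299443e+00, -8.54139693e-02]), 'dq': array([-2.15391523e-04, -4.61431592e-04, -4.86142651e-05,  1.10668210e-03,
        3.00557790e-04,  1.90787326e-03]), 'joint_torque': array([-1.61290725e-03, -5.59853125e+01, -4.91755986e+01,  7.67333270e-02,
        3.59135563e-02, -2.97389461e-04]), 'tool_pos': array([5.99463136e-01, 8.05190768e-05, 2.28606357e-01]), 'orientation': array([-3.14144113e+00, -5.81103561e-05,  2.83037275e-03]), 'force': array([-0.00461407, -0.53841871, -0.02884981]), 'wrist_torque': array([-0.01443393,  0.00381401,  0.02326638]), 'opening': 0.09279176670842175}
{'K': array([[541.82201449,   0.        , 277.43910092],
       [  0.        , 541.82201449, 212.34381205],
       [  0.        ,   0.        ,   1.        ]]), 'eye': array([1.38525805, 0.26083792, 1.29354574]), 'orientation': array([0.45274953, 0.5945494 , 1.81033696])}
{'K': array([[509.2120906 ,   0.        , 278.67368283],
       [  0.        , 509.2120906 , 207.81351102],
       [  0.        ,   0.        ,   1.        ]]), 'eye': array([ 0.95864087, -0.64696539,  1.15411432]), 'orientation': array([0.61090937, 0.18247086, 0.541328  ])}
{'K': array([[325.1922621 ,   0.        , 275.47786932],
       [  0.        , 325.1922621 , 212.00645962],
       [  0.        ,   0.        ,   1.        ]]), 'eye': array([0.59927989, 0.08152062, 0.38494183]), 'orientation': array([-2.98605594e-01,  1.01740183e-03,  2.03538188e-04])}
```

View pics/scene0.png

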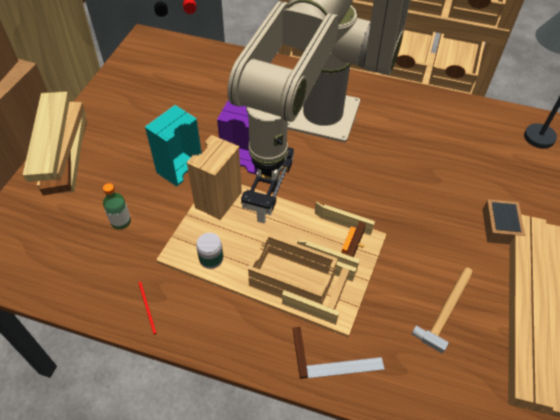

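View pics/side0.png

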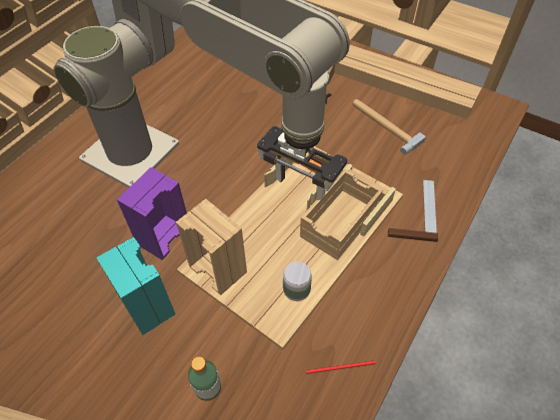

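View pics/wrist0.png

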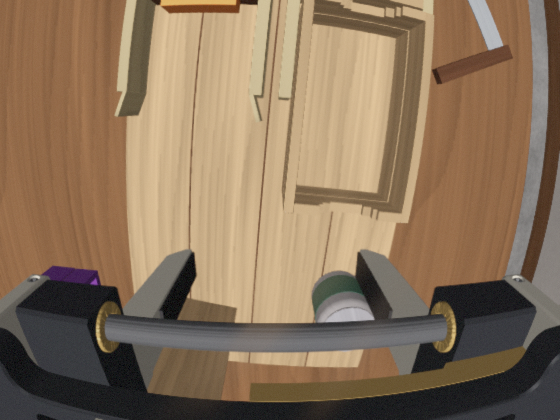

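The loose pine crate is at scene (215,178) and side (210,245), standing on the board with its mouth away from the bays. The turquoise one at scene (175,145) and the purple one at scene (235,135) are look-alikes. The crate lying at side (345,215) is the neighbour. The empty bay with the orange pad is at scene (350,238). Next I measure.

```bash
cat > m.py <<'E'
from h import *
def cloud(n,d,bgr):
    cp=camera_params(n)
    vv,uu=np.nonzero(d>0)
    K=cp["K"];Rm=R.from_rotvec(cp["orientation"]).as_matrix();dd=d[vv,uu]
    P=np.stack([(uu-K[0,2])/K[0,0]*dd,-(vv-K[1,2])/K[1,1]*dd,-dd],1)@Rm.T+cp["eye"]
    return P,np.stack([uu,vv],1),bgr[vv,uu]
def topdown(Ps,Cs,fn,x0=.2,x1=1.0,y0=-.5,y1=.4,s=800,zs=False):
    im=np.zeros((int((x1-x0)*s),int((y1-y0)*s),3),np.uint8)
    for P,C in zip(Ps,Cs):
        m=(P[:,0]>x0)&(P[:,0]<x1)&(P[:,1]>y0)&(P[:,1]<y1)
        P=P[m];C=C[m];o=np.argsort(P[:,2]);P=P[o];C=C[o]
        r=((x1-P[:,0])*s).astype(int).clip(0,im.shape[0]-1);c=((y1-P[:,1])*s).astype(int).clip(0,im.shape[1]-1)
        im[r,c]=C
    cv2.imwrite(fn,im)
E
python3 - <<'E'
from m import *
for n in("scene","side"):
    d=np.load(f"{n}0.npy");b=cv2.imread(f"pics/{n}0.png")
    P,U,C=cloud(n,d,b)
    topdown([P],[C],f"pics/td_{n}.png")
    pts={"scene":[(215,150),(195,152),(238,155),(165,258),(350,328),(383,238),(208,240),(115,215),(430,340),(350,240)],"side":[(210,215),(180,237),(200,200),(243,240),(215,260),(297,270),(205,375),(345,165),(370,215)]}[n]
    for u,p in zip(pts,world(n,d,pts)):print(n,u,p.round(3))
E
```

```text
scene (215, 150) [ 0.46  -0.198  0.215]
scene (195, 152) [ 0.344 -0.326  0.047]
scene (238, 155) [ 0.433 -0.143  0.186]
scene (165, 258) [ 0.714 -0.262  0.017]
scene (350, 328) [0.758 0.273 0.016]
scene (383, 238) [0.459 0.299 0.017]
scene (208, 240) [ 0.671 -0.144  0.1  ]
scene (115, 215) [ 0.66  -0.429  0.076]
scene (430, 340) [0.733 0.47  0.027]
scene (350, 240) [0.523 0.213 0.058]
side (210, 215) [ 0.469 -0.171  0.216]
side (180, 237) [ 0.415 -0.227  0.154]
side (200, 200) [ 0.303 -0.036  0.003]
side (243, 240) [ 0.488 -0.089  0.018]
side (215, 260) [ 0.533 -0.245  0.182]
side (297, 270) [ 0.677 -0.131  0.1  ]
side (205, 375) [ 0.65  -0.448  0.123]
side (345, 165) [0.593 0.287 0.015]
side (370, 215) [0.748 0.119 0.077]
```

Run:
```python
import cv2
a=cv2.imread('pics/td_scene.png');b=cv2.imread('pics/td_side.png');print(a.shape)
```

```text
(640, 720, 3)
```

View pics/td_scene.png

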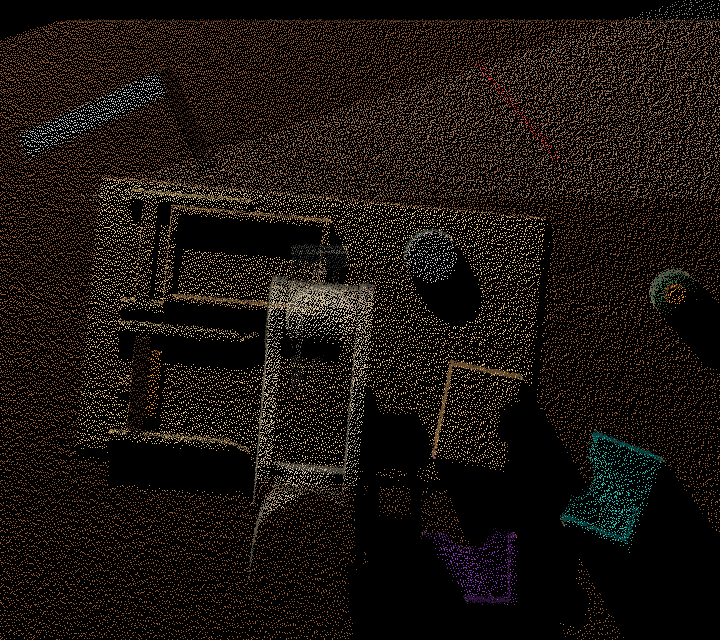

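View pics/td_side.png

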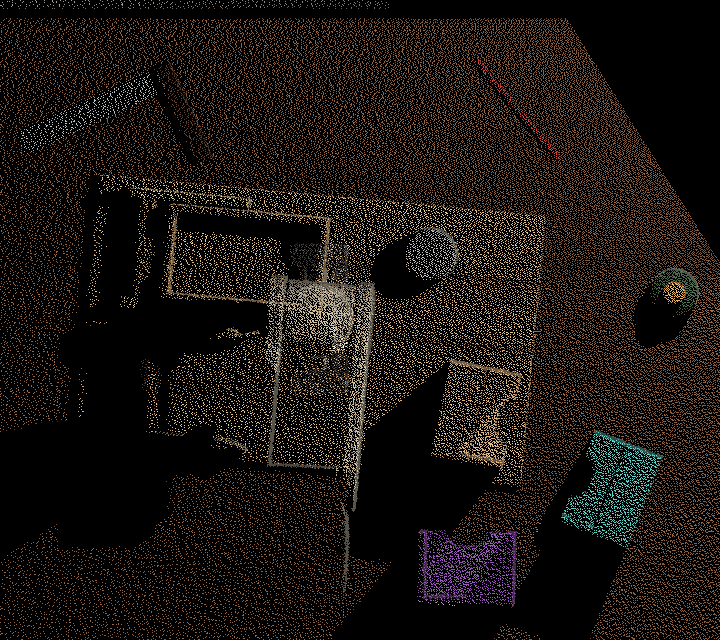

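```bash
cat > a.py <<'E'
from m import *
Ps=[];Cs=[]
for n in("scene","side"):
    d=np.load(f"{n}0.npy");b=cv2.imread(f"pics/{n}0.png")
    P,U,C=cloud(n,d,b)
    # crate top
    m=(abs(P[:,2]-.218)<.006)&(P[:,0]>.39)&(P[:,0]<.58)&(P[:,1]>-.3)&(P[:,1]<-.1)
    q=P[m];rc=cv2.minAreaRect((q[:,:2]*1000).astype(np.float32));print(n,'cratetop',rc,cv2.boxPoints(rc).round(1).tolist(),q[:,2].mean())
    hsv=cv2.cvtColor(C[None],cv2.COLOR_BGR2HSV)[0]
    m=(abs(P[:,2]-.018)<.004)&(P[:,0]>.35)&(P[:,0]<.85)&(P[:,1]>-.35)&(P[:,1]<.35)&(hsv[:,2]>150)
    q=P[m];rc=cv2.minAreaRect((q[:,:2]*1000).astype(np.float32));print('shelf',rc,cv2.boxPoints(rc).round(1).tolist())
    m=(P[:,1]>.0)&(P[:,1]<.33)&(P[:,0]>.42)&(P[:,0]<.62)&(abs(P[:,2]-.073)<.004)
    q=P[m]
    for lo,hi in((.43,.5),(.55,.61)):
        k=q[(q[:,0]>lo)&(q[:,0]<hi)&(q[:,1]>.1)]
        if len(k)>20:
            rc=cv2.minAreaRect((k[:,:2]*1000).astype(np.float32));print('div',len(k),rc,cv2.boxPoints(rc).round(1).tolist())
            A=np.polyfit(k[:,1],k[:,0],1);print(A)
    m=(hsv[:,0]>5)&(hsv[:,0]<20)&(hsv[:,1]>200)&(hsv[:,2]>180)&(P[:,1]>.1)&(P[:,1]<.3)&(P[:,0]>.4)&(P[:,0]<.65)
    q=P[m];print('orange',len(q));
    if len(q): print(q.min(0),q.max(0),np.median(q,0))
    for nm,c in(("tin",(.673,-.135)),("glue",(.65,-.44))):
        q=P[(np.hypot(P[:,0]-c[0],P[:,1]-c[1])<.06)&(P[:,2]>.03)];print(nm,q.min(0).round(3),q.max(0).round(3))
E
python3 a.py
```

```text
scene cratetop ((479.01055908203125, -196.6322784423828), (94.30071258544922, 124.86314392089844), 77.89555358886719) [[408.1000061035156, -229.60000610351562], [530.2000122070312, -255.8000030517578], [549.9000244140625, -163.60000610351562], [427.8999938964844, -137.39999389648438]] 0.217350202569433
shelf ((596.6174926757812, -4.752410888671875), (422.76690673828125, 644.3737182617188), 6.472905158996582) [[350.29998779296875, 291.6000061035156], [422.8999938964844, -348.70001220703125], [843.0, -301.1000061035156], [770.2999877929688, 339.20001220703125]]
div 231 ((465.7154541015625, 179.62872314453125), (162.93557739257812, 49.76588439941406), 82.78950500488281) [[430.79998779296875, 101.9000015258789], [480.20001220703125, 95.69999694824219], [500.6000061035156, 257.29998779296875], [451.29998779296875, 263.6000061035156]]
[0.16382568 0.42364397]
div 245 ((586.7258911132812, 176.66336059570312), (54.22933578491211, 144.47361755371094), 11.325689315795898) [[546.0, 242.1999969482422], [574.2999877929688, 100.5], [627.5, 111.19999694824219], [599.0999755859375, 252.8000030517578]
[... 783 characters left out ...]
64844]]
div 32 ((447.2787780761719, 136.0244903564453), (72.11132049560547, 13.011266708374023), 82.28021240234375) [[436.0, 101.19999694824219], [448.8999938964844, 99.4000015258789], [458.6000061035156, 170.89999389648438], [445.70001220703125, 172.60000610351562]]
[0.14795728 0.42804513]
div 34 ((578.7742309570312, 118.68620300292969), (13.937302589416504, 35.2621955871582), 21.244056701660156) [[565.9000244140625, 132.60000610351562], [578.7000122070312, 99.69999694824219], [591.7000122070312, 104.80000305175781], [578.9000244140625, 137.60000610351562]]
[-0.09247732  0.59257158]
orange 0
tin [ 0.651 -0.174  0.03 ] [ 0.716 -0.108  0.109]
glue [ 0.605 -0.474  0.03 ] [ 0.665 -0.414  0.165]
```

```bash
cat > b.py <<'E'
from m import *
import plant; print([k for k in dir(plant) if not k.startswith('_')])
try: print('tips',tips_ahead)
except Exception as e: print(e)
for n in("scene","side"):
    d=np.load(f"{n}0.npy");b=cv2.imread(f"pics/{n}0.png")
    P,U,C=cloud(n,d,b)
    for nm,(x0,x1,y0,y1) in dict(purple=(.24,.345,-.25,-.11),teal=(.31,.465,-.435,-.295)).items():
        q=P[(P[:,0]>x0)&(P[:,0]<x1)&(P[:,1]>y0)&(P[:,1]<y1)];print(nm,np.percentile(q[:,2],99))
    # dividers: in rough bay coordinates, u=(s,c), angle .087
    a=.087
    v=P[:,0]*np.cos(a)-P[:,1]*np.sin(a); w=P[:,0]*np.sin(a)+P[:,1]*np.cos(a)
    m=(abs(P[:,2]-.073)<.0035)&(w>.05)&(w<.36)&(v>.4)&(v<.76)
    h,e=np.histogram(v[m],np.arange(.4,.76,.004));print(n,[(round(x,3),int(c)) for x,c in zip(e,h) if c>3])
    q=P[(P[:,2]>.010)&(P[:,2]<.022)]
    np.save(f"P{n}.npy",np.c_[v,w,P[:,2]])
    s=(abs(P[:,2]-.073)<.0035)&(w>.05)&(w<.36)
    for lo,hi in((.425,.46),(.55,.585),(.72,.76)):
        k=s&(v>lo)&(v<hi); print(lo,k.sum(),'w range',np.percentile(w[k],[1,50,99]).round(3)) if k.sum() else 0
E
python3 b.py
```

```text
['IKError', 'camera_params', 'close_job', 'read_camera', 'read_state', 'tips_ahead']
tips 0.011
purple 0.2042315893377154
teal 0.2041268560661544
scene [(np.float64(0.424), 34), (np.float64(0.428), 62), (np.float64(0.432), 41), (np.float64(0.436), 48), (np.float64(0.44), 6), (np.float64(0.472), 5), (np.float64(0.504), 5), (np.float64(0.52), 4), (np.float64(0.528), 4), (np.float64(0.56), 26), (np.float64(0.564), 63), (np.float64(0.568), 64), (np.float64(0.572), 59), (np.float64(0.576), 9), (np.float64(0.588), 10), (np.float64(0.592), 17), (np.float64(0.596), 26), (np.float64(0.6), 21), (np.float64(0.604), 8), (np.float64(0.608), 55), (np.float64(0.612), 53), (np.float64(0.616), 12), (np.float64(0.62), 9), (np.float64(0.624), 11), (np.float64(0.628), 7), (np.float64(0.632), 12), (np.float64(0.636), 6), (np.float64(0.64), 7), (np.float64(0.644), 11), (np.float64(0.648), 9), (np.float64(0.652), 12), (np.float64(0.656), 6), (np.float64(0.66), 7), (np.float64(0.664), 8), (np.float64(0.668), 9), (np.float64(0.672), 10), (np.float64(0.676), 8), (np.float64(0.68), 8), (np.float64(0.684), 11),
[... 985 characters left out ...]
644), 6), (np.float64(0.648), 12), (np.float64(0.652), 12), (np.float64(0.656), 9), (np.float64(0.66), 13), (np.float64(0.664), 12), (np.float64(0.668), 7), (np.float64(0.672), 13), (np.float64(0.676), 10), (np.float64(0.68), 7), (np.float64(0.684), 8), (np.float64(0.688), 7), (np.float64(0.692), 6), (np.float64(0.696), 7), (np.float64(0.7), 9), (np.float64(0.704), 6), (np.float64(0.708), 6), (np.float64(0.712), 4), (np.float64(0.716), 6), (np.float64(0.72), 8), (np.float64(0.724), 55), (np.float64(0.728), 42), (np.float64(0.732), 51), (np.float64(0.736), 65), (np.float64(0.74), 41)]
0.425 36 w range [0.131 0.155 0.209]
0.55 44 w range [0.128 0.159 0.179]
0.72 262 w range [0.055 0.216 0.3  ]
```

Run:
```python
import cv2
s=cv2.imread('pics/scene0.png')[170:330,150:400];cv2.imwrite('pics/sc_crop.png',cv2.resize(s,None,fx=3,fy=3,interpolation=cv2.INTER_CUBIC))
s=cv2.imread('pics/side0.png')[150:310,150:420];cv2.imwrite('pics/si_crop.png',cv2.resize(s,None,fx=2.9,fy=2.9,interpolation=cv2.INTER_CUBIC))
```

```text
(no output)
```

View pics/sc_crop.png

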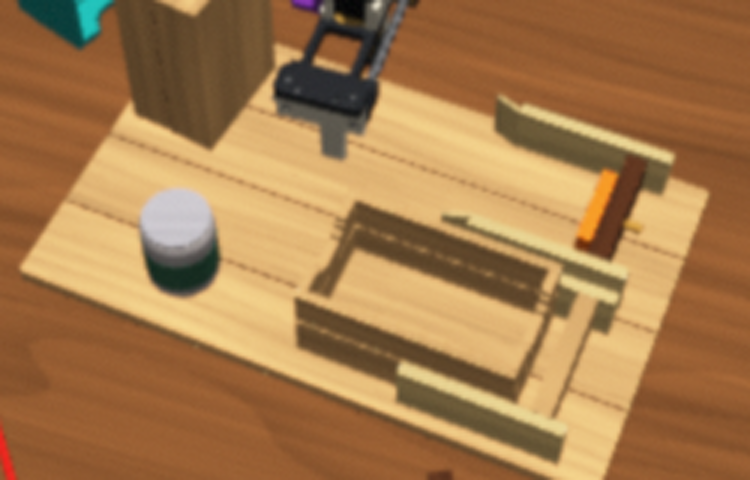

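View pics/si_crop.png

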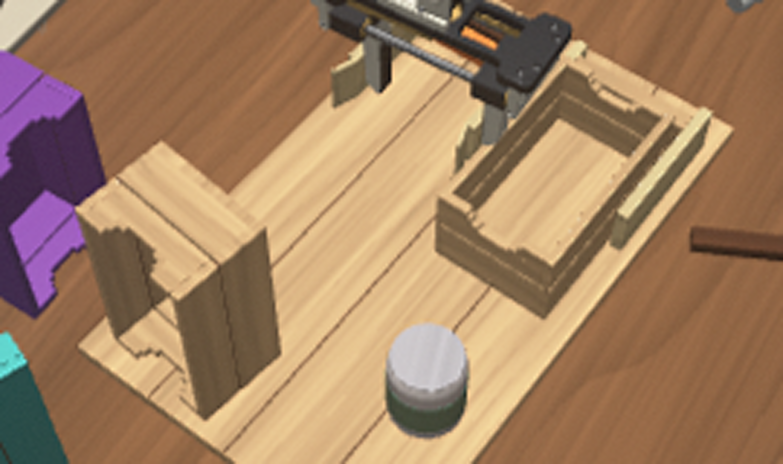

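```bash
cat > c.py <<'E'
import numpy as np
a=.087
for n in("scene","side"):
    Q=np.load(f"P{n}.npy");s=(abs(Q[:,2]-.073)<.0035)&(Q[:,1]>.153)&(Q[:,1]<.31)
    for lo,hi in((.42,.445),(.555,.582)):
        k=s&(Q[:,0]>lo)&(Q[:,0]<hi);q=Q[k]
        A=np.polyfit(q[:,1],q[:,0],1);r=q[:,0]-np.polyval(A,q[:,1]);print(n,len(q),A.round(4),'v@.15',np.polyval(A,.15).round(4),np.percentile(r,[3,97]).round(4))
    q=Q[(abs(Q[:,2]-.068)<.003)&(Q[:,0]>.44)&(Q[:,0]<.56)&(Q[:,1]>.2)]
    if len(q)>10: print('stop top',len(q),np.percentile(q[:,1],[2,50,98]))
E
python3 c.py
```

```text
scene 174 [0.0113 0.4302] v@.15 0.4319 [-0.0075  0.007 ]
scene 203 [0.0007 0.5693] v@.15 0.5694 [-0.0071  0.007 ]
stop top 205 [0.25592642 0.27117711 0.28023409]
side 22 [0.0936 0.4183] v@.15 0.4324 [-0.0069  0.0063]
side 30 [-0.1824  0.6002] v@.15 0.5728 [-0.0055  0.0066]
stop top 20 [0.22758712 0.26365085 0.26812326]
```

Emit:
{"op": "play_rows", "data": {
  "increments": [
    [[0,0,-5,0],[-2,4,-8,0.1],[-4,8,-8,0.2],[-6.5,12,-8,0.212],[-8.5,16,-8,0.212]]
  ],
  "jaw": 7.5
}}

```text
t: 0.65
tool_pos: [0.5135, -0.1612, 0.3092]
orientation: [3.124, -0.333, -0.002]
force: [0.6, -0.6, 0.1]
opening: 0.0751
```

```bash
cat > d.py <<'E'
import sys
from h import *
s=read_state();Rm=R.from_rotvec(s["orientation"]).as_matrix()
print('t',s['t'],'pos',s['tool_pos'].round(4),'push dir(-y)',(-Rm[:,1]).round(3),'x',Rm[:,0].round(3),'F',s['force'].round(2),'open',s['opening'])
if len(sys.argv)>3:
    g=np.array(list(map(float,sys.argv[1:4])));print('to target, tool cm',(Rm.T@(g-s['tool_pos'])*100).round(2))
E
python3 d.py .4658 -.262 .205
```

```text
t 0.65 pos [ 0.5135 -0.1612  0.3092] push dir(-y) [ 0.211  0.978 -0.   ] x [ 0.978 -0.211 -0.001] F [ 0.65 -0.61  0.12] open 0.0750631188122035
to target, tool cm [-2.53 10.86 10.42]
```

Emit:
{"op": "play_rows", "data": {
  "increments": [
    [[-1.5,4,0,0],[-2.5,8,0,0],[-2.5,11.2,2,0],[-2.5,11.2,6,0],[-2.5,11.2,10.4,0]]
  ]
}}

```text
t: 1.15
tool_pos: [0.4655, -0.2671, 0.2053]
orientation: [3.122, -0.336, 0.003]
force: [1.0, -0.3, -0.3]
opening: 0.0752
```

```bash
python3 - <<'E'
from h import *
for n in ("side","scene"):
    p,d=read_camera(n);c=p[150:330,130:330] if n=="side" else p[100:260,140:340]
    cv2.imwrite(f"pics/{n}1.png",cv2.resize(c,None,fx=3,fy=3,interpolation=cv2.INTER_CUBIC))
E
python3 d.py .4658 -.262 .205
```

```text
t 1.25 pos [ 0.4615 -0.2632  0.1979] push dir(-y) [0.211 0.977 0.004] x [ 0.977 -0.211 -0.012] F [-1.65  1.97 -0.18] open 0.07526992844379521
to target, tool cm [ 0.39 -0.21 -0.71]
```

View pics/side1.png

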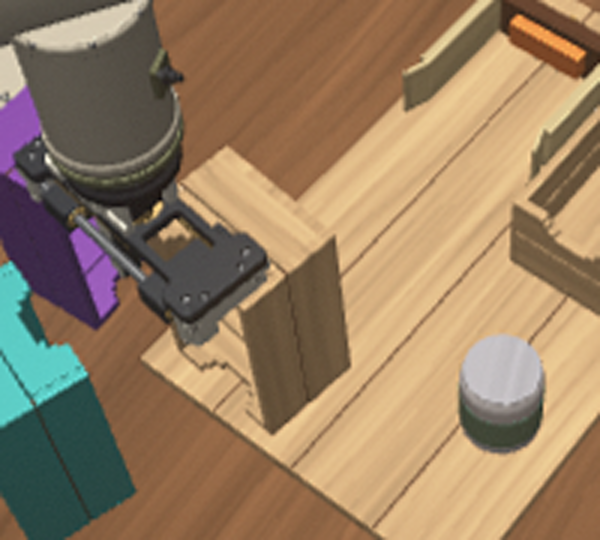

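The fingers hang clear just behind the crate's mouth. The tool dynamics lag a little. I settle at height, then push.

Emit:
{"op": "play_rows", "data": {
  "increments": [
    [[0.3,0,-0.8,0],[0.4,-0.3,-0.8,0],[0.4,-0.7,-0.8,0],[0.4,-1.1,-0.8,0],[0.4,-1.5,-0.8,0]]
  ]
}}

```text
t: 1.75
tool_pos: [0.4694, -0.2493, 0.2072]
orientation: [-3.119, 0.333, 0.016]
force: [-1.0, -1.6, 1.0]
opening: 0.0746
```

Emit:
{"op": "play_rows", "data": {
  "increments": [
    [[0,-0.5,0,0],[0,-1.0,0,0],[0,-1.5,0,0],[0,-2.0,0,0],[0,-2.5,0,0]]
  ]
}}

```text
t: 2.25
tool_pos: [0.4748, -0.2245, 0.2074]
orientation: [-3.119, 0.333, 0.015]
force: [0.1, -0.9, 2.3]
opening: 0.0749
```

```bash
python3 d.py
python3 - <<'E'
from h import *
for n in ("side",):
    p,d=read_camera(n);c=p[130:330,130:380] if n=="side" else p[100:260,140:340]
    cv2.imwrite(f"pics/{n}2.png",cv2.resize(c,None,fx=3,fy=3,interpolation=cv2.INTER_CUBIC))
E
```

```text
t 2.25 pos [ 0.4748 -0.2245  0.2074] push dir(-y) [0.211 0.977 0.003] x [ 0.977 -0.211 -0.01 ] F [ 0.14 -0.94  2.26] open 0.07489862689255428
```

View pics/side2.png

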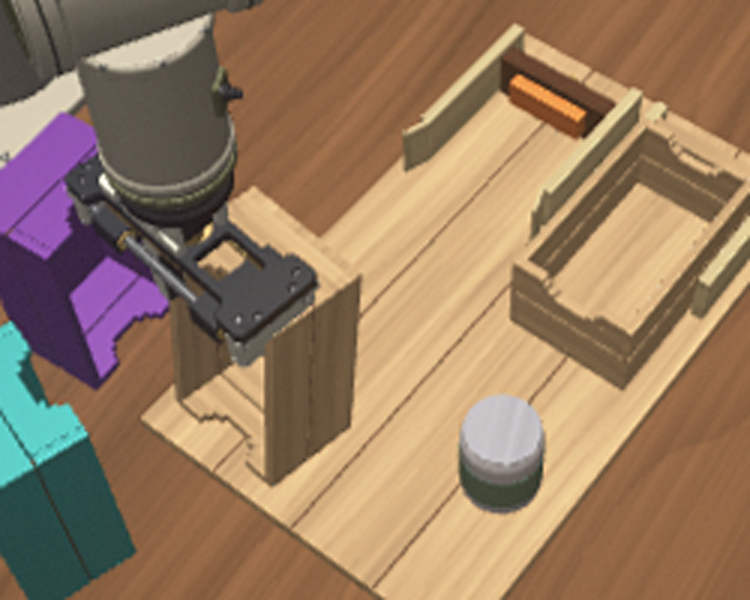

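Contact is made and the crate is tipping: its rear edge has lifted and its foot is at side crop (310,470). I continue.

Emit:
{"op": "play_rows", "data": {
  "increments": [
    [[0,-0.5,0,0],[0,-1.0,0,0],[0,-1.5,0,0],[0,-2.0,0,0],[0,-2.5,0,0]]
  ]
}}

```text
t: 2.8
tool_pos: [0.4802, -0.1988, 0.2073]
orientation: [-3.119, 0.332, 0.016]
force: [-0.6, -0.2, 0.5]
opening: 0.0753
```

Emit:
{"op": "play_rows", "data": {
  "increments": [
    [[0,-0.5,0,0],[0,-1.0,0,0],[0,-1.5,0,0],[0,-2.0,0,0]]
  ]
}}

```text
t: 3.2
tool_pos: [0.4845, -0.1788, 0.2073]
orientation: [-3.118, 0.332, 0.016]
force: [0.6, 0.4, 0.2]
opening: 0.0749
```

```bash
python3 d.py
python3 - <<'E'
from h import *
for n in ("side",):
    p,d=read_camera(n);c=p[130:330,130:380] if n=="side" else p[100:260,140:340]
    cv2.imwrite(f"pics/{n}3.png",cv2.resize(c,None,fx=3,fy=3,interpolation=cv2.INTER_CUBIC))
E
```

```text
t 3.2 pos [ 0.4845 -0.1788  0.2073] push dir(-y) [0.21  0.978 0.004] x [ 0.978 -0.21  -0.011] F [0.57 0.36 0.21] open 0.07490377051008132
```

View pics/side3.png

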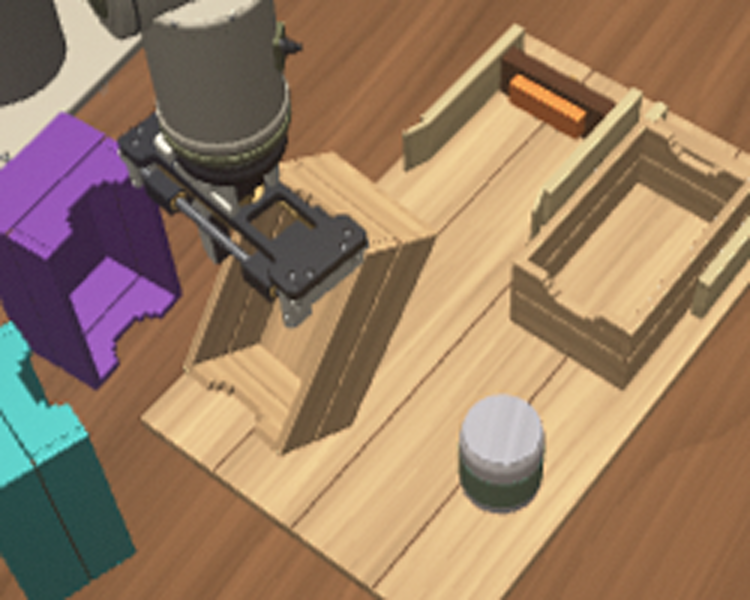

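It is past balance and falling. I lift away and back while it lands.

Emit:
{"op": "play_rows", "data": {
  "increments": [
    [[0,0.5,-2,0],[0,1,-5,0],[0,1.5,-8,0],[0,1.5,-8,0],[0,1.5,-8,0]]
  ]
}}

```text
t: 3.75
tool_pos: [0.4827, -0.1937, 0.288]
orientation: [-3.119, 0.332, 0.013]
force: [0.1, -0.0, -0.7]
opening: 0.0749
```

```bash
python3 - <<'E'
from m import *
for n in ("side","scene"):
    p,d=read_camera(n);np.save(f"{n}4.npy",d);cv2.imwrite(f"pics/{n}4.png",p)
    P,U,C=cloud(n,d,p)
    topdown([P],[C],f"pics/td4_{n}.png")
    m=(abs(P[:,2]-.108)<.004)&(P[:,0]>.38)&(P[:,0]<.62)&(P[:,1]>-.2)&(P[:,1]<.15)
    q=P[m];rc=cv2.minAreaRect((q[:,:2]*1000).astype(np.float32));print(n,len(q),rc,cv2.boxPoints(rc).round(1).tolist(),q[:,2].mean())
E
python3 d.py
```

```text
side 720 ((537.3515014648438, -8.374557495117188), (284.79437255859375, 158.28616333007812), 78.80452728271484) [[432.1000061035156, -132.6999969482422], [587.2999877929688, -163.39999389648438], [642.5999755859375, 115.9000015258789], [487.3999938964844, 146.6999969482422]] 0.1077052197754577
scene 606 ((537.951904296875, 4.9866180419921875), (313.119873046875, 159.8603515625), 78.7346420288086) [[429.0, -132.89999389648438], [585.7999877929688, -164.1999969482422], [646.9000244140625, 142.89999389648438], [490.1000061035156, 174.10000610351562]] 0.10745204120214488
t 3.85 pos [ 0.4818 -0.1931  0.2861] push dir(-y) [0.21  0.978 0.005] x [ 0.978 -0.21  -0.012] F [-0.73  0.38 -0.18] open 0.07532227212764661
```

View pics/side4.png

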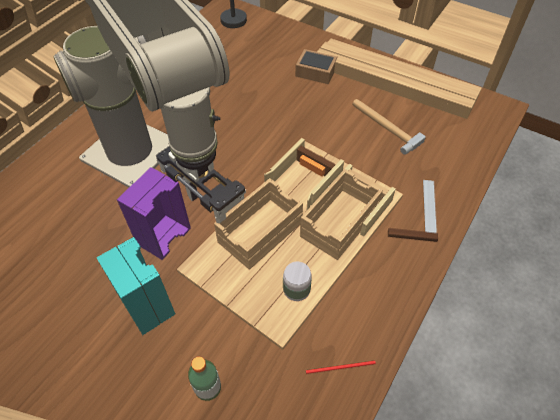

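View pics/td4_side.png

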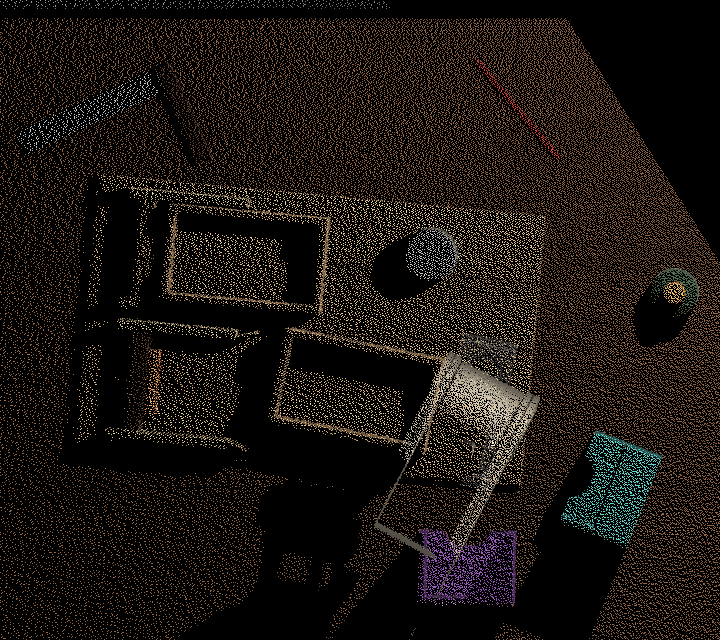

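```bash
cat > e.py <<'E'
from m import *
import sys
k=sys.argv[1]
a=.087
for n in ("side","scene"):
    d=np.load(f"{n}{k}.npy");p=cv2.imread(f"pics/{n}{k}.png")
    P,U,C=cloud(n,d,p)
    m=(abs(P[:,2]-.108)<.003)&(P[:,0]>.38)&(P[:,0]<.605)&(P[:,1]>-.2)&(P[:,1]<.07)
    q=P[m];rc=cv2.minAreaRect((q[:,:2]*1000).astype(np.float32));print(n,len(q),rc,cv2.boxPoints(rc).round(1).tolist(),q[:,2].mean())
    v=P[:,0]*np.cos(a)-P[:,1]*np.sin(a); w=P[:,0]*np.sin(a)+P[:,1]*np.cos(a)
    s=(abs(P[:,2]-.073)<.002)&(w>.155)&(w<.31)
    for lo,hi in((.42,.445),(.555,.582)):
        kk=s&(v>lo)&(v<hi)
        if kk.sum()>30:
            A=np.polyfit(w[kk],v[kk],1);print(' div',kk.sum(),A.round(4),np.polyval(A,[.15,.3]).round(4), np.percentile(v[kk],[2,98]).round(4),np.percentile(w[kk],[0,100]))
    hsv=cv2.cvtColor(C[None],cv2.COLOR_BGR2HSV)[0]
    o=(hsv[:,0]>5)&(hsv[:,0]<16)&(hsv[:,1]>200)&(P[:,1]>.1)&(P[:,1]<.3)&(P[:,0]>.45)&(P[:,0]<.6)&(P[:,2]>.03)
    if o.sum()>10: print(' pad v',np.percentile(v[o],[1,99]).round(4),'w',np.percentile(w[o],[2,50,98]).round(4),'z',np.percentile(P[o,2],[2,98]).round(3))
E
python3 e.py 4
python3 - <<'E'
import cv2
s=cv2.imread('pics/side4.png')[130:280,200:400];cv2.imwrite('pics/si4c.png',cv2.resize(s,None,fx=4,fy=4,interpolation=cv2.INTER_CUBIC))
E
```

```text
side 537 ((511.578125, -44.91923522949219), (202.77835083007812, 122.8670654296875), 78.48589324951172) [[431.1000061035156, -132.0], [551.5, -156.5], [592.0, 42.20000076293945], [471.6000061035156, 66.69999694824219]] 0.10774775607086877
 div 114 [0.0107 0.4316] [0.4333 0.4349] [0.4272 0.4408] [0.1552258  0.30353478]
 div 122 [-0.0138  0.5741] [0.572  0.5699] [0.564  0.5773] [0.15542679 0.30403943]
scene 400 ((510.3533935546875, -46.77394104003906), (201.039794921875, 123.64743041992188), 78.60894012451172) [[429.8999938964844, -133.10000610351562], [551.0999755859375, -157.5], [590.7999877929688, 39.599998474121094], [469.6000061035156, 64.0]] 0.1077840370191231
 div 109 [0.0077 0.4307] [0.4318 0.433 ] [0.4258 0.4392] [0.15538333 0.30167291]
 div 128 [-0.0006  0.569 ] [0.5689 0.5688] [0.562  0.5767] [0.15558614 0.29818872]
 pad v [0.4607 0.5422] w [0.249  0.2585 0.2617] z [0.045 0.072]
```

View pics/si4c.png

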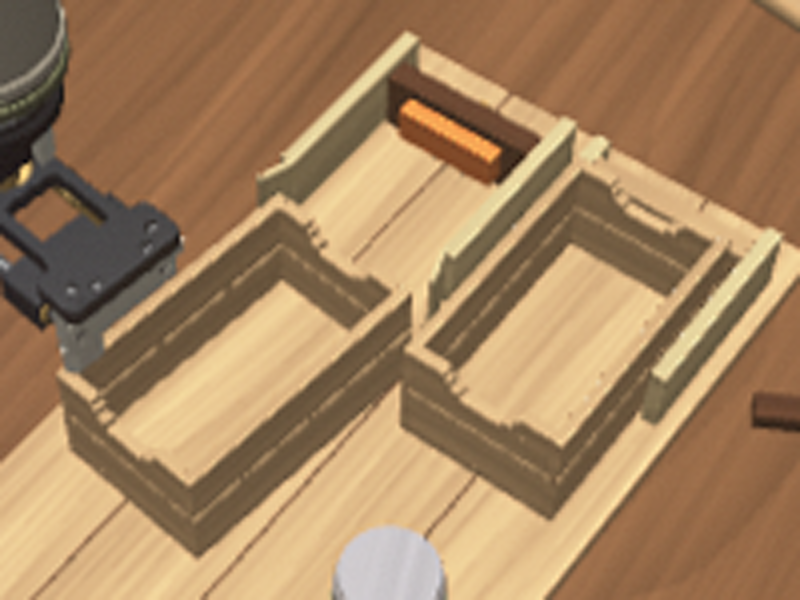

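The crate lies flat, open top up, with its front end at side crop (280,200)–(410,295), short of the lead-ins. It sits about 11 mm off the bay's middle line and turned about 0.11 rad. I plan to grip the rear end board at its notch (side crop 130,440), align the crate and slide it in.

```bash
python3 d.py .492 -.1394 .19;python3 -c "
from plant import *;print(read_state()['q'].round(3))"
```

```text
t 3.85 pos [ 0.4818 -0.1931  0.2861] push dir(-y) [0.21  0.978 0.005] x [ 0.978 -0.21  -0.012] F [-0.73  0.38 -0.18] open 0.07532227212764661
to target, tool cm [-0.01 -5.41  9.64]
[-0.481 -0.093  1.613  0.002  1.636 -0.269]
```

Emit:
{"op": "play_rows", "data": {
  "increments": [
    [[0,-1,0,0.14],[0,-2,0,0.28],[0,-3,0,0.42],[0,-4,0,0.56],[0,-5.4,0,0.7]]
  ],
  "jaw": 6
}}

```text
t: 4.35
tool_pos: [0.4925, -0.1397, 0.2846]
orientation: [-2.815, 1.391, 0.025]
force: [1.0, 0.3, -0.7]
opening: 0.0597
```

Emit:
{"op": "play_rows", "data": {
  "increments": [
    [[0,0,0,0.14],[0,0,0,0.28],[0,0,0,0.42],[0,0,0,0.56],[0,0,0,0.7]]
  ]
}}

```text
t: 4.85
tool_pos: [0.4918, -0.1392, 0.2828]
orientation: [2.159, -2.275, -0.029]
force: [-0.8, -0.4, -0.2]
opening: 0.06
```

```bash
python3 d.py .492 -.1394 .15
cat > d2.py <<'E'
from h import *
s=read_state();Rm=R.from_rotvec(s["orientation"]).as_matrix()
import sys
g=float(sys.argv[1]) # desired angle from +y toward +x of -tool x
x=-Rm[:,0];print('angle',np.arctan2(x[0],x[1]),'turn tool',g-np.arctan2(x[0],x[1]))
E
python3 d2.py .2
```

```text
t 4.85 pos [ 0.4918 -0.1392  0.2828] push dir(-y) [ 0.998 -0.052 -0.017] x [-0.053 -0.999 -0.009] F [-0.79 -0.45 -0.22] open 0.059991457788878315
to target, tool cm [ 0.13 -0.24 13.28]
angle 0.05258112863615963 turn tool 0.14741887136384038
```

Emit:
{"op": "play_rows", "data": {
  "increments": [
    [[0.1,-0.2,4,0.1],[0.1,-0.2,8,0.147],[0.1,-0.2,11,0.147],[0.1,-0.2,13.2,0.147],[0.1,-0.2,13.2,0.147]]
  ]
}}

```text
t: 5.35
tool_pos: [0.488, -0.1375, 0.1454]
orientation: [1.982, -2.423, -0.041]
force: [0.4, 0.7, 0.3]
opening: 0.0599
```

```bash
python3 d.py .492 -.1394 .062;python3 d2.py .2
python3 - <<'E'
from h import *
for n in ("side",):
    p,d=read_camera(n);c=p[130:280,200:400]
    cv2.imwrite(f"pics/{n}5.png",cv2.resize(c,None,fx=4,fy=4,interpolation=cv2.INTER_CUBIC))
p,d=read_camera("wrist");cv2.imwrite("pics/wrist5.png",p)
E
```

```text
t 5.35 pos [ 0.488  -0.1375  0.1454] push dir(-y) [ 0.98  -0.198 -0.027] x [-0.198 -0.98  -0.008] F [0.35 0.65 0.33] open 0.05989893260335191
to target, tool cm [ 0.18 -0.65  8.33]
angle 0.19939200436442603 turn tool 0.0006079956355739824
```

View pics/side5.png

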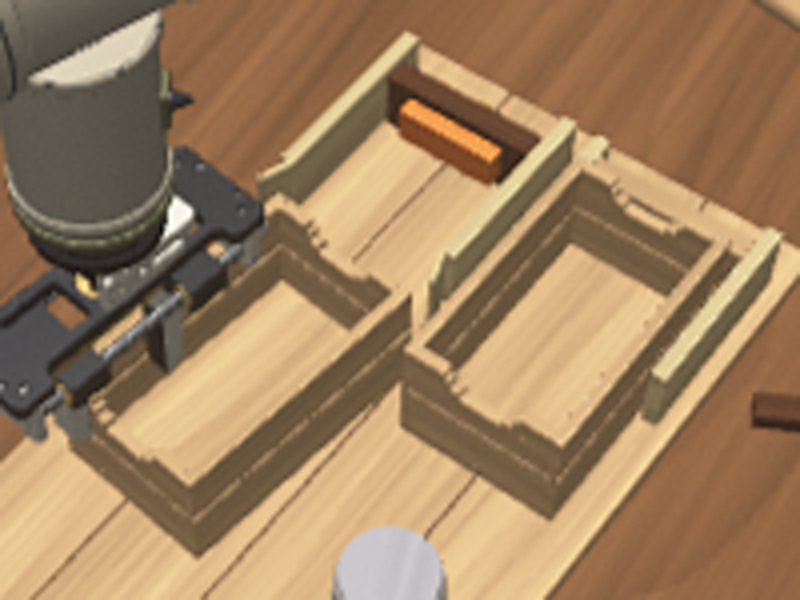

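View pics/wrist5.png

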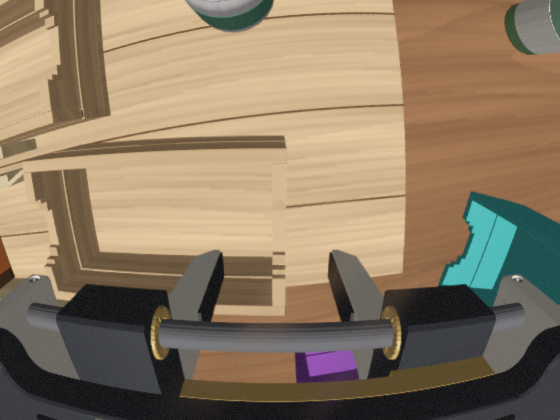

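Side crop: one finger is outside the rear board and one inside it, around (120,410). The wrist view shows the board, at column 280, between the fingers. I descend and grip.

Emit:
{"op": "play_rows", "data": {
  "increments": [
    [[0.2,-0.6,2,0],[0.2,-0.6,4,0],[0.2,-0.6,6,0],[0.2,-0.6,8,0],[0.2,-0.6,8.2,0]]
  ]
}}

```text
t: 5.95
tool_pos: [0.4941, -0.1406, 0.0671]
orientation: [1.984, -2.425, -0.034]
force: [-1.4, -0.2, -0.9]
opening: 0.0601
```

```bash
python3 d.py .492 -.1394 .062;python3 d2.py .2
```

```text
t 5.95 pos [ 0.4941 -0.1406  0.0671] push dir(-y) [ 0.98  -0.198 -0.022] x [-0.198 -0.98  -0.007] F [-1.4  -0.17 -0.93] open 0.06006908625575711
to target, tool cm [-0.07  0.22  0.52]
angle 0.19933520181687203 turn tool 0.0006647981831279792
```

Emit:
{"op": "play_rows", "data": {
  "increments": [
    [[0,0,0.3,0],[0,0,0.3,0],[0,0,0.3,0],[0,0,0.3,0],[0,0,0.3,0]]
  ],
  "jaw": 0,
  "squeeze": 30
}}

```text
t: 6.45
tool_pos: [0.4945, -0.1407, 0.0648]
orientation: [1.984, -2.425, -0.032]
force: [-1.1, 0.6, 0.1]
opening: 0.0243
```

Emit:
{"op": "play_rows", "data": {
  "increments": [
    [[0,0,0,0],[0,0,0,0],[0,0,0,0]]
  ],
  "squeeze": 45
}}

```text
t: 6.75
tool_pos: [0.4947, -0.141, 0.0651]
orientation: [1.984, -2.425, -0.031]
force: [-0.0, -0.1, 2.3]
opening: 0.0086
```

```bash
cat > pose.sh <<'E'
python3 - <<'E'
from m import *
for n in ("side","scene"):
    p,d=read_camera(n);np.save(f"{n}$1.npy",d);cv2.imwrite(f"pics/{n}$1.png",p)
E
python3 e.py $1; python3 d.py; python3 d2.py .087
E
bash pose.sh 6
```

```text
side 392 ((512.9530639648438, -45.174102783203125), (201.79116821289062, 121.16841888427734), 78.89717102050781) [[434.1000061035156, -132.5], [553.0, -155.8000030517578], [591.7999877929688, 42.20000076293945], [472.8999938964844, 65.5]] 0.10806018456959089
 div 93 [0.0084 0.4322] [0.4335 0.4347] [0.4273 0.4418] [0.15665412 0.30340726]
 div 114 [-0.0009  0.5713] [0.5711 0.571 ] [0.5639 0.578 ] [0.15536332 0.30228422]
scene 327 ((518.4256591796875, -55.42076110839844), (216.03253173828125, 144.40264892578125), 77.5111312866211) [[424.6000061035156, -145.3000030517578], [565.5999755859375, -176.5], [612.2999877929688, 34.400001525878906], [471.29998779296875, 65.69999694824219]] 0.10780800001637195
 div 117 [0.0103 0.43  ] [0.4316 0.4331] [0.4252 0.4392] [0.1551925  0.30098746]
 div 146 [0.0069 0.5678] [0.5688 0.5698] [0.5621 0.5764] [0.15823877 0.30116714]
 pad v [0.4576 0.5419] w [0.2494 0.2583 0.2615] z [0.045 0.07 ]
t 6.85 pos [ 0.4947 -0.141   0.0651] push dir(-y) [ 0.98  -0.198 -0.021] x [-0.198 -0.98  -0.006] F [-0.06  0.28  1.23] open 0.009258261655111835
angle 0.19919684125351353 turn tool -0.11219684125351354
```

The board is gripped (opening 9 mm). I align it to the bay.

Emit:
{"op": "play_rows", "data": {
  "increments": [
    [[-0.1,0.07,0,-0.025],[-0.2,0.14,0,-0.05],[-0.3,0.21,0,-0.075],[-0.4,0.28,0,-0.1],[-0.5,0.36,0,-0.109]]
  ]
}}

```text
t: 7.35
tool_pos: [0.4921, -0.1353, 0.0651]
orientation: [2.116, -2.312, -0.032]
force: [1.7, -1.5, -0.7]
opening: 0.0086
```

```bash
bash pose.sh 7
```

```text
side 372 ((499.1247863769531, -37.820953369140625), (203.41644287109375, 121.84748077392578), 84.87290954589844) [[429.3999938964844, -133.6999969482422], [550.7000122070312, -144.60000610351562], [568.9000244140625, 58.0], [447.5, 68.9000015258789]] 0.10794737294037958
 div 120 [0.0113 0.4319] [0.4336 0.4352] [0.4271 0.4417] [0.1568742  0.30440897]
 div 109 [-0.0066  0.5726] [0.5716 0.5706] [0.5644 0.5774] [0.15558812 0.3031335 ]
scene 355 ((497.7660217285156, -46.83583068847656), (214.75645446777344, 124.73064422607422), 85.85310363769531) [[427.79998779296875, -149.39999389648438], [552.2000122070312, -158.39999389648438], [567.7000122070312, 55.79999923706055], [443.29998779296875, 64.80000305175781]] 0.10778165562105765
 div 116 [0.0022 0.4319] [0.4322 0.4325] [0.4252 0.4403] [0.15555372 0.30052037]
 div 136 [0.0091 0.5672] [0.5685 0.5699] [0.5619 0.5767] [0.15716903 0.30192175]
 pad v [0.4609 0.5423] w [0.2492 0.2583 0.2615] z [0.045 0.07 ]
t 7.45 pos [ 0.492  -0.1351  0.0651] push dir(-y) [ 0.996 -0.089 -0.02 ] x [-0.09  -0.996 -0.009] F [ 0.57 -1.38 -0.87] open 0.008565740272284754
angle 0.08963415857639553 turn tool -0.00263415857639554
```

View pics/side7.png

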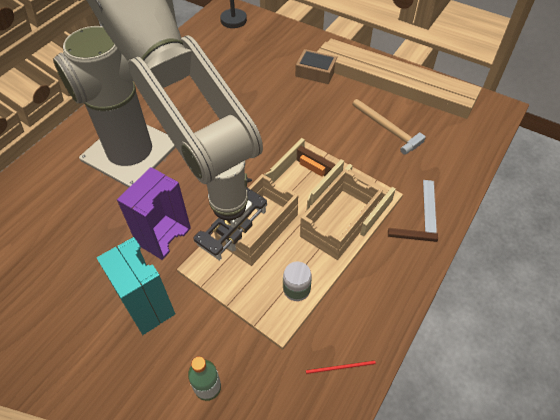

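Emit:
{"op": "play_rows", "data": {
  "increments": [
    [[-0.5,-0.1,0,0],[-1.2,-0.15,0,0],[-1.9,-0.15,0,0],[-2.6,-0.15,0,0],[-3.3,-0.15,0.03,0]]
  ]
}}

```text
t: 7.95
tool_pos: [0.4965, -0.1017, 0.0651]
orientation: [2.115, -2.313, -0.032]
force: [0.5, -4.6, 0.7]
opening: 0.009
```

Emit:
{"op": "play_rows", "data": {
  "increments": [
    [[-0.5,0,0,0],[-1.0,0,0,0],[-1.5,0,0,0],[-2.0,0,0,0],[-2.5,0,0.02,0]]
  ]
}}

```text
t: 8.45
tool_pos: [0.4987, -0.0765, 0.0651]
orientation: [2.115, -2.313, -0.032]
force: [-0.1, -2.3, -0.4]
opening: 0.0092
```

```bash
bash pose.sh 8
python3 - <<'E'
import cv2
s=cv2.imread('pics/side8.png')[130:280,200:400];cv2.imwrite('pics/si8c.png',cv2.resize(s,None,fx=4,fy=4,interpolation=cv2.INTER_CUBIC))
E
```

```text
side 210 ((503.5328369140625, -10.66046142578125), (171.71221923828125, 121.27338409423828), 84.83555603027344) [[435.3999938964844, -90.69999694824219], [556.2000122070312, -101.5999984741211], [571.7000122070312, 69.4000015258789], [450.8999938964844, 80.30000305175781]] 0.10811714200758452
 div 83 [0.0235 0.4284] [0.4319 0.4354] [0.4271 0.4419] [0.19562119 0.30347378]
 div 119 [0.0038 0.5701] [0.5707 0.5713] [0.5629 0.5775] [0.15502778 0.30449722]
scene 236 ((505.56500244140625, -12.755905151367188), (125.44336700439453, 164.8141632080078), 0.07795487344264984) [[442.70001220703125, 69.5999984741211], [443.0, -95.19999694824219], [568.4000244140625, -95.0999984741211], [568.2000122070312, 69.69999694824219]] 0.1078887264152722
 div 111 [0.003  0.4319] [0.4324 0.4328] [0.4255 0.4397] [0.1632531  0.30154217]
 div 144 [0.0088 0.5671] [0.5684 0.5697] [0.5598 0.5769] [0.15588654 0.3016032 ]
 pad v [0.4584 0.5419] w [0.249  0.2582 0.2618] z [0.045 0.073]
t 8.55 pos [ 0.4988 -0.0759  0.0651] push dir(-y) [ 0.996 -0.089 -0.02 ] x [-0.089 -0.996 -0.009] F [-0.13  1.45 -0.8 ] open 0.008449967872209616
angle 0.08888223150047289 turn tool -0.0018822315004728973
```

View pics/si8c.png

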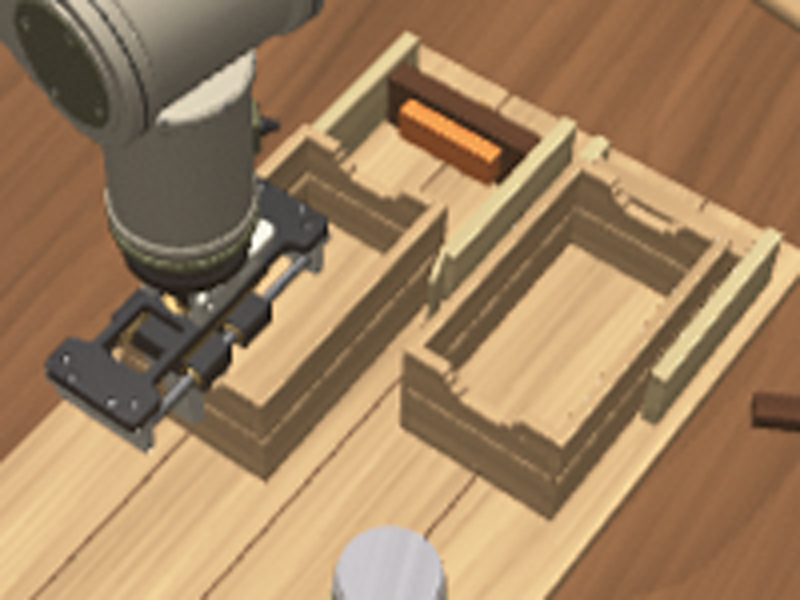

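The crate front has entered the mouth with almost no side force. I continue in.

Emit:
{"op": "play_rows", "data": {
  "increments": [
    [[-0.5,0,0,0],[-1.0,0,0,0],[-1.5,0,0,0],[-2.0,0,0,0],[-2.5,0,0.02,0]]
  ]
}}

```text
t: 9.05
tool_pos: [0.501, -0.0506, 0.0651]
orientation: [2.116, -2.313, -0.033]
force: [0.4, -2.3, -0.7]
opening: 0.0086
```

Emit:
{"op": "play_rows", "data": {
  "increments": [
    [[-0.5,0,0,0],[-1.0,0,0,0],[-1.5,0,0,0],[-2.0,0,0,0],[-2.5,0,0.02,0]]
  ]
}}

```text
t: 9.55
tool_pos: [0.5032, -0.0253, 0.0651]
orientation: [2.116, -2.312, -0.033]
force: [-0.7, -1.4, -1.4]
opening: 0.0086
```

Emit:
{"op": "play_rows", "data": {
  "increments": [
    [[-0.3,0,0,0],[-0.6,0,0,0],[-0.9,0,0,0],[-1.2,0,0,0],[-1.5,0,0,0]]
  ]
}}

```text
t: 10.05
tool_pos: [0.5044, -0.0101, 0.0651]
orientation: [2.116, -2.313, -0.034]
force: [0.2, -1.3, -4.6]
opening: 0.0086
```

```bash
bash pose.sh 9
python3 - <<'E'
import cv2
s=cv2.imread('pics/side9.png')[130:280,200:400];cv2.imwrite('pics/si9c.png',cv2.resize(s,None,fx=4,fy=4,interpolation=cv2.INTER_CUBIC))
E
```

```text
side 123 ((552.2088012695312, 7.598731994628906), (119.35507202148438, 47.1322135925293), 56.92414474487305) [[499.8999938964844, -29.5], [539.4000244140625, -55.29999923706055], [604.5, 44.70000076293945], [565.0, 70.5]] 0.1079451431250438
 div 35 [-0.0529  0.451 ] [0.4431 0.4352] [0.4292 0.443 ] [0.26110557 0.30348032]
 div 151 [0.0111 0.5675] [0.5692 0.5708] [0.5595 0.577 ] [0.15542754 0.30389435]
scene 106 ((519.86669921875, 13.140594482421875), (124.43556213378906, 84.28544616699219), 16.581472396850586) [[448.20001220703125, 35.79999923706055], [472.29998779296875, -45.0], [591.5, -9.5], [567.5, 71.30000305175781]] 0.10774667239446699
 div 61 [-0.04    0.4437] [0.4377 0.4317] [0.4247 0.4425] [0.15563658 0.30095076]
 div 150 [0.0371 0.5595] [0.565  0.5706] [0.5573 0.5764] [0.15654585 0.30156147]
 pad v [0.4596 0.541 ] w [0.2494 0.2583 0.2616] z [0.044 0.07 ]
t 10.15 pos [ 0.5044 -0.0098  0.0651] push dir(-y) [ 0.996 -0.088 -0.021] x [-0.088 -0.996 -0.01 ] F [-0.11 -1.14 -4.28] open 0.008837586222407252
angle 0.08861216010508206 turn tool -0.0016121601050820694
```

View pics/si9c.png

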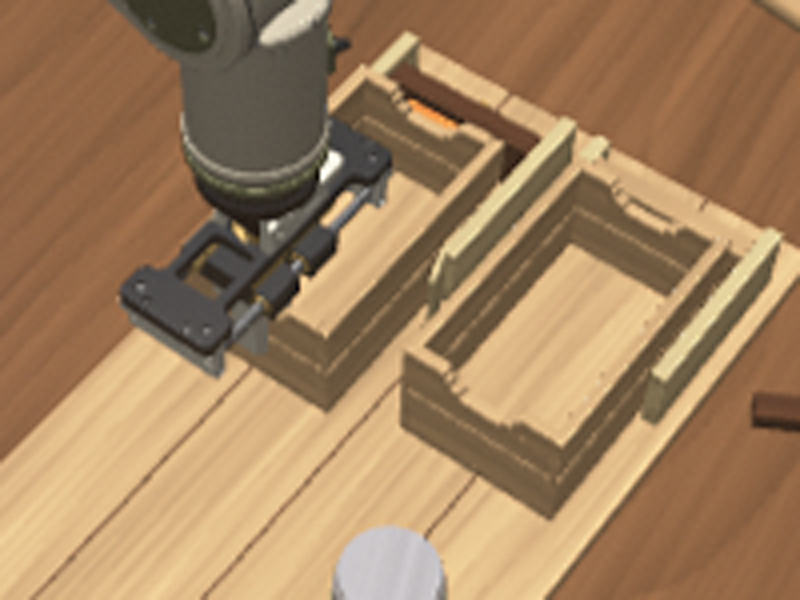

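Emit:
{"op": "play_rows", "data": {
  "increments": [
    [[-0.1,0,0.04,0],[-0.25,0,0.05,0],[-0.4,0,0.05,0],[-0.55,0,0.05,0],[-0.7,0,0.05,0]]
  ]
}}

```text
t: 10.65
tool_pos: [0.5054, -0.003, 0.0651]
orientation: [2.116, -2.313, -0.033]
force: [-0.8, -4.1, 1.2]
opening: 0.0088
```

Emit:
{"op": "play_rows", "data": {
  "increments": [
    [[-0.07,0,0,0],[-0.14,0,0,0],[-0.21,0,0,0],[-0.28,0,0,0],[-0.35,0,0,0]]
  ]
}}

```text
t: 11.15
tool_pos: [0.5057, 0.0005, 0.0651]
orientation: [2.116, -2.313, -0.033]
force: [-0.8, -2.9, 0.2]
opening: 0.0087
```

Emit:
{"op": "play_rows", "data": {
  "increments": [
    [[-0.05,0,0,0],[-0.1,0,0,0],[-0.15,0,0,0]]
  ]
}}

```text
t: 11.45
tool_pos: [0.5059, 0.0021, 0.0651]
orientation: [2.116, -2.313, -0.033]
force: [0.6, -2.8, 0.6]
opening: 0.0085
```

Emit:
{"op": "play_rows", "data": {
  "increments": [
    [[-0.05,0,0,0],[-0.1,0,0,0],[-0.15,0,0,0]]
  ]
}}

```text
t: 11.75
tool_pos: [0.506, 0.0036, 0.0651]
orientation: [2.116, -2.313, -0.033]
force: [0.3, -2.7, -0.1]
opening: 0.0087
```

Emit:
{"op": "play_rows", "data": {
  "increments": [
    [[-0.05,0,0,0],[-0.1,0,0,0],[-0.15,0,0,0]]
  ]
}}

```text
t: 12.05
tool_pos: [0.5061, 0.0051, 0.0651]
orientation: [2.116, -2.313, -0.033]
force: [0.3, -2.4, 0.4]
opening: 0.0089
```

Emit:
{"op": "play_rows", "data": {
  "increments": [
    [[-0.05,0,0,0],[-0.1,0,0,0]]
  ]
}}

```text
t: 12.25
tool_pos: [0.5061, 0.0057, 0.0651]
orientation: [2.116, -2.312, -0.032]
force: [-1.2, -7.4, 1.5]
opening: 0.0087
```

Emit:
{"op": "play_rows", "data": {
  "increments": [
    [[-0.05,0,0,0],[-0.1,0,0,0]]
  ]
}}

```text
t: 12.45
tool_pos: [0.5061, 0.0058, 0.0651]
orientation: [2.115, -2.311, -0.031]
force: [-1.2, -10.4, 0.9]
opening: 0.0086
```

Emit:
{"op": "play_rows", "data": {
  "increments": [
    [[-0.05,0,0,0],[-0.1,0,0,0]]
  ]
}}

```text
t: 12.65
tool_pos: [0.5061, 0.0058, 0.0651]
orientation: [2.114, -2.311, -0.029]
force: [-1.1, -10.4, 1.0]
opening: 0.0085
```

Emit:
{"op": "play_rows", "data": {
  "increments": [
    [[-0.05,0,0,0],[-0.1,0,0,0]]
  ]
}}

```text
t: 12.85
tool_pos: [0.506, 0.0059, 0.0651]
orientation: [2.113, -2.31, -0.028]
force: [-1.2, -10.5, -0.1]
opening: 0.0085
```

Contact felt: the force stepped from 2.5 N (sliding) to 10 N with no more motion. I hold slightly harder for over half a second.

Emit:
{"op": "play_rows", "data": {
  "increments": [
    [[-0.12,0,0,0],[-0.12,0,0,0],[-0.12,0,0,0],[-0.12,0,0,0],[-0.12,0,0,0]]
  ]
}}

```text
t: 13.35
tool_pos: [0.5061, 0.0059, 0.0651]
orientation: [2.111, -2.31, -0.026]
force: [-1.1, -9.1, -0.3]
opening: 0.0091
```

Emit:
{"op": "play_rows", "data": {
  "increments": [
    [[-0.12,0,0,0],[-0.12,0,0,0],[-0.12,0,0,0]]
  ]
}}

```text
t: 13.65
tool_pos: [0.506, 0.006, 0.0651]
orientation: [2.11, -2.309, -0.024]
force: [-1.8, -10.3, 0.4]
opening: 0.0089
```

```bash
bash pose.sh 10
python3 - <<'E'
import cv2
s=cv2.imread('pics/side10.png')[130:280,200:400];cv2.imwrite('pics/si10c.png',cv2.resize(s,None,fx=4,fy=4,interpolation=cv2.INTER_CUBIC))
E
```

```text
side 110 ((520.0874633789062, 12.98427963256836), (137.2528533935547, 64.90162658691406), 26.22299575805664) [[444.20001220703125, 11.800000190734863], [472.8999938964844, -46.5], [596.0, 14.199999809265137], [567.2999877929688, 72.4000015258789]] 0.1080336954501894
 div 146 [0.0174 0.5659] [0.5685 0.5711] [0.5606 0.5775] [0.15619321 0.30351818]
scene 93 ((518.3057250976562, 27.221010208129883), (117.43597412109375, 69.97402954101562), 9.090536117553711) [[454.79998779296875, 52.5], [465.8999938964844, -16.600000381469727], [581.7999877929688, 2.0], [570.7999877929688, 71.0]] 0.10786405624610816
 div 40 [-0.0318  0.4409] [0.4361 0.4313] [0.4256 0.4402] [0.19152305 0.30113793]
 div 130 [0.0141 0.5644] [0.5665 0.5686] [0.5584 0.576 ] [0.15630061 0.29724116]
 pad v [0.4606 0.5409] w [0.2449 0.2568 0.2613] z [0.045 0.068]
t 13.75 pos [0.506  0.006  0.0651] push dir(-y) [ 0.996 -0.09  -0.021] x [-0.09  -0.996 -0.   ] F [-1.35 -9.28  0.59] open 0.008836743244598294
angle 0.0903176179774102 turn tool -0.0033176179774102033
```

View pics/si10c.png

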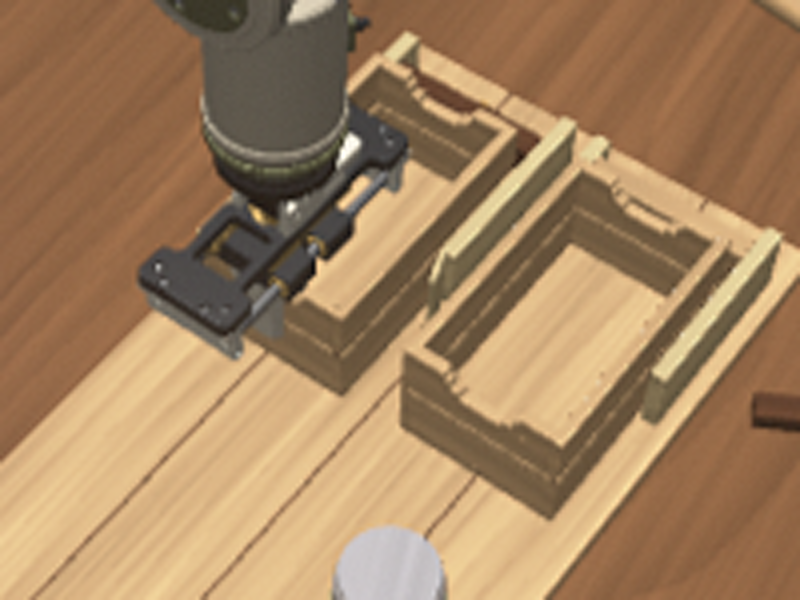

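Emit:
{"op": "play_rows", "data": {
  "increments": [
    [[-0.13,0,0,0],[-0.15,0,0,0],[-0.15,0,0,0],[-0.15,0,0,0],[-0.15,0,0,0]]
  ]
}}

```text
t: 14.25
tool_pos: [0.506, 0.006, 0.0652]
orientation: [2.108, -2.309, -0.023]
force: [-2.2, -11.8, 1.9]
opening: 0.0088
```

Emit:
{"op": "play_rows", "data": {
  "increments": [
    [[-0.15,0,0,0],[-0.15,0,0,0]]
  ]
}}

```text
t: 14.45
tool_pos: [0.506, 0.006, 0.0654]
orientation: [2.106, -2.308, -0.021]
force: [-2.8, -11.5, 2.5]
opening: 0.0088
```

Pressed at about 11.8 N for 0.7 s. I relax, then open.

Emit:
{"op": "play_rows", "data": {
  "increments": [
    [[0,0,0,0],[0,0,0,0]]
  ]
}}

```text
t: 14.65
tool_pos: [0.5059, 0.0059, 0.0653]
orientation: [2.105, -2.309, -0.021]
force: [-1.8, -4.9, 0.2]
opening: 0.0088
```

Emit:
{"op": "play_rows", "data": {
  "increments": [
    [[0,0,0,0],[0,0,0,0],[0,0,0,0],[0,0,0,0],[0,0,0,0]]
  ],
  "jaw": 5
}}

```text
t: 15.15
tool_pos: [0.506, 0.0061, 0.0654]
orientation: [2.106, -2.309, -0.021]
force: [-0.1, 0.6, -0.2]
opening: 0.0442
```

Emit:
{"op": "play_rows", "data": {
  "increments": [
    [[0,0,-1,0],[0,0,-3,0],[0,0,-6,0],[0,0,-9,0],[0,0,-12,0]]
  ]
}}

```text
t: 15.65
tool_pos: [0.5085, 0.0063, 0.1873]
orientation: [2.106, -2.309, -0.021]
force: [-0.2, -0.3, 0.8]
opening: 0.05
```

```bash
python3 d.py
```

```text
t 15.65 pos [0.5085 0.0063 0.1873] push dir(-y) [ 0.996 -0.092 -0.021] x [-0.092 -0.996  0.003] F [-0.23 -0.26  0.79] open 0.05004958031490576
```

Emit:
{"op": "play_rows", "data": {
  "increments": [
    [[3,0,-3,0],[7,0,-6,0],[11,1,-9,0],[15,2,-9,0],[18,3,-9,0]]
  ]
}}

```text
t: 16.15
tool_pos: [0.4639, -0.1723, 0.2811]
orientation: [2.106, -2.311, -0.015]
force: [0.4, 0.2, -0.7]
opening: 0.0498
```

```bash
cat > f.py <<'E'
from m import *
a=.091;S,Co=np.sin(a),np.cos(a)
for n in ("side","scene"):
    p,d=read_camera(n);cv2.imwrite(f"pics/{n}11.png",p)
    P,U,C=cloud(n,d,p)
    m=(abs(P[:,2]-.108)<.003)&(P[:,0]>.42)&(P[:,1]>-.03)&(P[:,1]<.23)&(P[:,0]-.1*P[:,1]<.585)
    q=P[m];rc=cv2.minAreaRect((q[:,:2]*1000).astype(np.float32));print(n,len(q),rc,cv2.boxPoints(rc).round(1).tolist(),q[:,2].mean())
    v=P[:,0]*Co-P[:,1]*S; w=P[:,0]*S+P[:,1]*Co
    c=np.array(rc[0])/1000;print('crate v,w',c[0]*Co-c[1]*S,c[0]*S+c[1]*Co)
    s=(abs(P[:,2]-.073)<.002)&(w>.155)&(w<.31)
    for lo,hi in((.415,.442),(.555,.582)):
        kk=s&(v>lo)&(v<hi)
        if kk.sum(): print(' div',kk.sum(),np.percentile(v[kk],[2,50,98]).round(4))
    st=(abs(P[:,2]-.068)<.002)&(v>.445)&(v<.55)&(w>.24)&(w<.3)
    print(' stop top w',st.sum(),np.percentile(w[st],[1,50,99]).round(4) if st.sum() else '')
    for nm,cc in(("tin",(.673,-.135)),("glue",(.65,-.44))):
        k=P[(np.hypot(P[:,0]-cc[0],P[:,1]-cc[1])<.06)&(P[:,2]>.03)];print(nm,k.min(0).round(3),k.max(0).round(3))
    c=p[130:280,200:400] if n=="side" else p[170:330,180:400]
    cv2.imwrite(f"pics/{n}11c.png",cv2.resize(c,None,fx=3.6,fy=3.6,interpolation=cv2.INTER_CUBIC))
E
python3 f.py; python3 d.py
```

```text
side 496 ((513.2665405273438, 102.9212875366211), (203.30726623535156, 122.83368682861328), 85.18421173095703) [[443.5, 6.800000190734863], [565.9000244140625, -3.5], [583.0, 199.10000610351562], [460.6000061035156, 209.39999389648438]] 0.10803945425952266
crate v,w 0.5017899104622097 0.14913825401764222
 div 20 [0.4282 0.4332 0.4403]
 div 142 [0.5593 0.5691 0.5761]
 stop top w 70 [0.2406 0.277  0.2849]
tin [ 0.65  -0.174  0.03 ] [ 0.716 -0.108  0.109]
glue [ 0.605 -0.473  0.03 ] [ 0.665 -0.414  0.165]
scene 424 ((511.2843017578125, 100.71712493896484), (199.66065979003906, 123.15113067626953), 85.0698013305664) [[441.3999938964844, 6.5], [564.0999755859375, -4.0], [581.2000122070312, 194.89999389648438], [458.5, 205.5]] 0.10769602033373617
crate v,w 0.5000161755688535 0.14676307658754778
 div 44 [0.4247 0.4316 0.4401]
 div 160 [0.556  0.5662 0.5752]
 stop top w 130 [0.2467 0.2723 0.2825]
tin [ 0.646 -0.171  0.03 ] [ 0.716 -0.105  0.11 ]
glue [ 0.604 -0.47   0.03 ] [ 0.664 -0.412  0.165]
t 16.25 pos [ 0.4629 -0.1732  0.2798] push dir(-y) [ 0.995 -0.096 -0.02 ] x [-0.096 -0.995  0.005] F [0.21 0.61 0.57] open 0.05007456134081379
```

View pics/side11c.png

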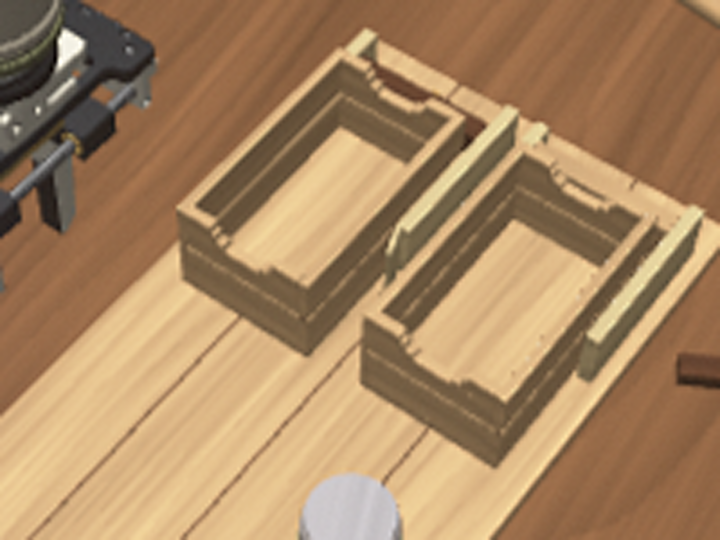

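View pics/scene11c.png

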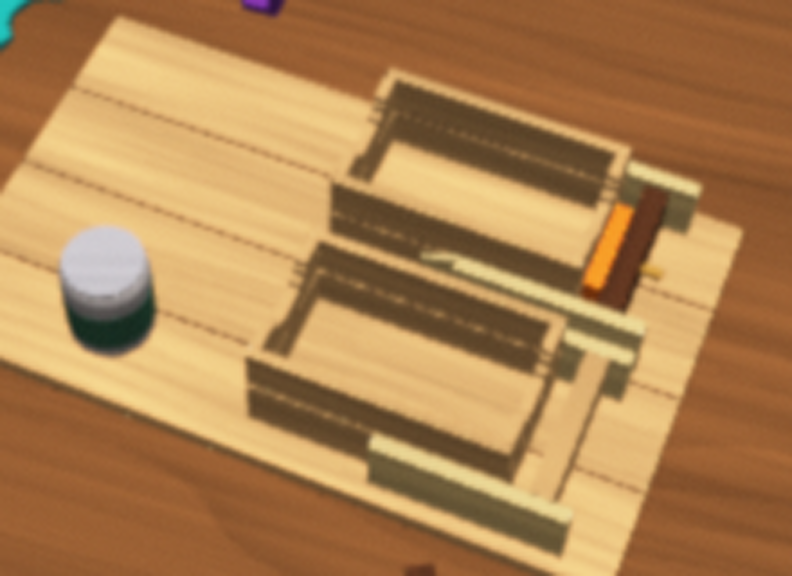

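The crate lies flat and in line in the bay, its front against the pad (scene crop: pad at (608,250), touching the crate end). The arm is clear, so I hand in.

```bash
python3 -c "
from plant import *
print(close_job())"
```

```text
the job is handed in; nothing more can be done
None
```

The job is handed in; no verdict was reported. The crate is in the empty bay, bearing against the orange pad, and the arm had let go and was clear of everything.

1. **Tipping:** I pushed high on the open side with both fingers. The crate tipped about its foot and landed flat, open top up. Its front was about 25 mm short of the lead-ins, so it was short of the bay as required.
2. **Sliding in:** I gripped the rear end board and took out about 0.11 rad of turn and 11 mm of offset. I then slid the crate in with almost no side force.
3. **Pressing:** Contact with the pad was clear: the force rose from 2.5 N to 10 N and the crate stopped moving. I held about 10 to 12 N at the wrist for over 2 s. After sliding friction, the pad itself probably saw about 8 to 9 N. The wrist force never read above 12 N.

**Last checks:**
- **Fit:** The crate's rim is at its lying height of 0.108 m. It is about 1 mm off the bay's middle line and within 0.01 rad of it, with its front at the pad.
- **Bystanders:** The tin and the glue bottle are where they started. The neighbouring crate looked unmoved in the pictures. I did not measure the hammer, but the arm never went near it.
- **Disagreement:** The two fixed cameras disagree by about 2 mm, which is within their calibration. Once the crate was in, only small parts of the divider tops showed, so the sideways offset rests mainly on earlier views.

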